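Pack the glass dessert pots, shut the carrier and tally it

ROBOT

A 6-joint arm with a two-finger parallel gripper is mounted at the origin on a cart in front of the work surface, level with it; the furniture and walls round the work are solid. World frame = base frame: x ahead of the robot, y to its left, z up, the work surface at z = 0. Lengths are in m, angles in rad, forces in N, time in s.
With the tool pointing down it reaches from about 0.3 to 0.95 m from the base axis. Payload 3.1 kg.
Tool frame: the origin (TCP) lies at the very end of the fingers, on their centre line; the grasp point (between the pads) lies 19 mm behind it; z points along the fingers, y is the line along which they close (so a half turn about z gives the same grasp; the last joint's range is limited). The gripper opens to 85 mm and grips with 20 to 120 N. Pads are 22 mm wide; open, the fingers measure 114 mm over their backs; the gripper's body (76 mm by 85 mm) begins 54 mm behind the grasp point. The pads swing forward as they close: fully open they stand 13 mm farther back than shut.
Start: joints at [-1.286, 0.308, 1.634, -0, 1.2, -0.07], TCP at [0.217, -0.586, 0.231] pointing down, gripper open.
Joint ranges: [-3.06, 3.06], [-0.79, 1.96], [0.05, 2.63], [-1.19, 4.34], [0.05, 2.64], [-2.94, 2.94]. Speed limits (rad/s): [2.79, 2.79, 3.14, 3.14, 3.14, 3.14].

INTERFACE

Orientations are given as a 3x3 rotation matrix whose columns are the frame's x, y, z axes.
In Python, from workcell import ctrl, imaging, status gives the robot as it stands (ctrl), with the cameras (imaging) and the readings (status).
- The arm moves only by the shell command python3 drive.py FILE [FORCE], which reads ROWS from the file FILE. ROWS is a JSON list of rows, 1 to 8 of them, each an object with the fields aperture (the opening from 0.0 (shut) to 1.0 (fully open)), xyz (a list: dx, dy, dz in m), spin (a turn about the tool's z in rad); a field left out counts as zero (the opening has to be given); each row is the pose to reach, as a shift and turn from the pose commanded when the command began, along the tool's axes at that moment; what a row does not reach only later rows make up. A row lasts 1/10 s, in which the tool goes at most 0.05 m and 0.15 rad, less where a joint would pass 70% of its speed; a pose out of reach is approached as far as the arm can. The fingers move at their own pace and stop on an object; FORCE is the grip in N (left out, the last holds). Time passes only in rows, so rows that do not move let the fingers close. It prints the time, the measured TCP pose, the force, the opening and the grip force at its end. Input that does not fit is refused with a message, and nothing moves.
- status.read_state(): the state, without advancing time (a new reading comes with each control period).
- imaging.camera(name): name is "scene" or "top" or "wrist"; returns the picture (384x512x3 uint8, red, green, blue); there is no depth.
- imaging.get_calibration(name): a dict with "camera_matrix" (3x3 intrinsics, pixels), "R" (3x3) and "t" (3): a world point X has camera coordinates R X + t. Camera axes: x right, y down, z forward; pixel columns grow to the right and rows downward; lengths in m; the calibration is good to about 2 mm. A picture is of the moment at which its call begins: read the wrist's pose just before it. get_calibration takes no time and is no camera call; for the wrist camera it gives the pose at the moment of the call.
- ctrl.hand_in(): hands the job in; it is judged then, once.
The state is a dict: "t": time; "q": joint angles; "qvel": joint speeds; "joint_torque": joint torques, N m; "eef_pos": TCP position; "tcp_rot": TCP orientation; "contact_force": force on the tool from outside, world axes, zero at the start; "wrist_torque": the same for the moment, N m; "finger_gap": opening from 0.0 (shut) to 1.0 (fully open); "grasp_force": force on a finger pad.
Only numpy, scipy, OpenCV 4.12 (cv2) and the standard library are available. Lean on these libraries where they do the work, as an engineer would, in place of code of your own. Each camera call takes 0.05 s, during which the arm holds its last target. There are 200 camera calls.

TASK

Pack every squat glass dessert pot on the worktop (three to five of them) into the open carrier, standing upright on its tray; the glass is thin, so grip each pot as lightly as you can and set it down instead of dropping it. When all are in, lower the carrier's cover without slamming it until it is fully shut, and only then count the order on the tally counter: swing its sprung lever right to the stop and let it spring back. Leave everything else where it is.

Things in the scene. Friction and masses are not known exactly. Their poses are not given: they have to be found in the camera images.
- pot0: squat closed dessert pot of thin glass with a flat metal cap: upright cylinder 54 mm across, 60 mm high (cap: top 16 mm), about 150 g; origin at the centre of its underside, z up. Three to five of the five are present at the start, on the worktop. It bears at most 70 N from the fingers (both sides added; a 20 N grip makes about 40 N); a 20 N grip is enough to carry it
- pot1: squat closed dessert pot of thin glass with a flat metal cap: upright cylinder 54 mm across, 60 mm high (cap: top 16 mm), about 150 g; origin at the centre of its underside, z up. Three to five of the five are present at the start, on the worktop. It bears at most 70 N from the fingers (both sides added; a 20 N grip makes about 40 N); a 20 N grip is enough to carry it
- pot2: squat closed dessert pot of thin glass with a flat metal cap: upright cylinder 54 mm across, 60 mm high (cap: top 16 mm), about 150 g; origin at the centre of its underside, z up. Three to five of the five are present at the start, on the worktop. It bears at most 70 N from the fingers (both sides added; a 20 N grip makes about 40 N); a 20 N grip is enough to carry it
- pot3: squat closed dessert pot of thin glass with a flat metal cap: upright cylinder 54 mm across, 60 mm high (cap: top 16 mm), about 150 g; origin at the centre of its underside, z up. Three to five of the five are present at the start, on the worktop. It bears at most 70 N from the fingers (both sides added; a 20 N grip makes about 40 N); a 20 N grip is enough to carry it
- pot4: squat closed dessert pot of thin glass with a flat metal cap: upright cylinder 54 mm across, 60 mm high (cap: top 16 mm), about 150 g; origin at the centre of its underside, z up. Three to five of the five are present at the start, on the worktop. It bears at most 70 N from the fingers (both sides added; a 20 N grip makes about 40 N); a 20 N grip is enough to carry it
- carrier: dessert carrier fixed to the worktop: shallow white open tray, outside 192 (x) x 282 (y) x 32 mm high, walls and floor 6 mm, no divisions: room for a loose grid of 2 (x) by 3 (y) pots 85 mm apart. Origin: centre of its underside; x points to the hinge side of its deep grey cover, which faces the robot's left (yaw about 1.57)
- tray_floor (a point): centre of the tray's inner floor, 6 mm above the worktop, axes as the carrier
- cover_hinge (a point): middle of the hinge line of the cover: 96 mm from the carrier's centre along its +x, 32 mm above the worktop; the line runs along the carrier's y
- cover (a joint): angle of the carrier's cover: 0 shut, 1.66 to 1.8 at the start (standing up), stop 1.95. Its stiff hinge (0.45 N m) holds any angle: push it right down. Shut it is a shell 302 (y) x 212 (x) mm; its flat top lies 48 mm above the hinge line (80 mm above the worktop), from 206 mm on the tray's side (-x) of it to 6 mm beyond; oppopoint the hinge a lip 90 mm wide juts 16 mm
- cover_edge (a point): middle of the cover's free edge (oppopoint the hinge), on its outer flat face: 206 mm from the hinge line along the cover and 48 mm to its outer side; with the cover standing open this is its top, on the side away from the tray
- tally: desk tally counter fixed to the worktop: grey box 90 x 74 mm, 46 mm high on a foot plate 104 x 88 mm, four white number wheels on top; origin at the centre of its underside, x points away from the robot at yaw 0. A sprung steel lever swings level over its top
- lever_pivot (a point): the lever's upright pivot, on the tally counter's top 48 mm above the worktop, 10 mm before (-x of) its centre
- lever_tip (a point): top centre of the black upright thumb post at the lever's end: post 16 mm across, 75 mm from the pivot, from 50 to 84 mm above the worktop, beyond the front of the box. The arm is 12 mm wide and lies 50 to 56 mm above the worktop
- lever (a joint): angle of the tally lever: 0 at rest, pointing towards the robot and 0.45 rad to the left (+y) at the tally's yaw 0; 0.9 at its stop, 0.45 rad to the right (-y). It turns about the upright pivot and grows as the post is pushed from left to right (+y to -y of the tally). A spring returns it; 1 to 3 N at the post
- herb_jar: bystander: slim glass spice jar with a brown cap, 37 x 36 x 90 mm, standing; leave alone
- mill: bystander: glass grinder with a black head, 46 x 44 x 128 mm, standing; leave alone
- tin: bystander: food tin, 76 mm across, 58 mm high; leave alone
- kitchen_timer: bystander: round wind-up kitchen timer, 65 mm across, 49 mm high; leave alone
- sachet: bystander: flat herb sachet lying down, 60 x 94 x 9 mm; leave alone

How it is judged:
On the way, in this order (a step that is already met when the one before it is completed fails the run):
1. every pot that is present stands upright on the tray, with the cover still open (x of pot0 in the frame of tray_floor between -0.072 and 0.072 m and y of pot0 in the frame of tray_floor between -0.117 and 0.117 m and z of pot0 in the frame of tray_floor between -0.01 and 0.01 m and angle between each of pot0, pot1, pot2, pot3, pot4's own z axis and vertical below 0.15 rad and x of pot1 in the frame of tray_floor between -0.072 and 0.072 m and y of pot1 in the frame of tray_floor between -0.117 and 0.117 m and z of pot1 in the frame of tray_floor between -0.01 and 0.01 m and x of pot2 in the frame of tray_floor between -0.072 and 0.072 m and y of pot2 in the frame of tray_floor between -0.117 and 0.117 m and z of pot2 in the frame of tray_floor between -0.01 and 0.01 m and x of pot3 in the frame of tray_floor between -0.072 and 0.072 m and y of pot3 in the frame of tray_floor between -0.117 and 0.117 m and z of pot3 in the frame of tray_floor between -0.01 and 0.01 m and x of pot4 in the frame of tray_floor between -0.072 and 0.072 m and y of pot4 in the frame of tray_floor between -0.117 and 0.117 m and z of pot4 in the frame of tray_floor between -0.01 and 0.01 m and value of joint cover above 0.3 rad and contact force between the fingers and pot0 below 0.2 N and contact force between the fingers and pot1 below 0.2 N and contact force between the fingers and pot2 below 0.2 N and contact force between the fingers and pot3 below 0.2 N and contact force between the fingers and pot4 below 0.2 N), for 0.2 s.
2. the cover is fully shut (value of joint cover below 0.04 rad), for 0.2 s.
3. the tally lever is at its stop (beyond 0.82 of 0.9 rad), the cover shut (value of joint cover below 0.04 rad and value of joint lever above 0.82 rad), for 0.05 s.
At the end, for the whole second after the job is handed in: every present pot stands upright (within 0.15 rad) on the tray floor inside the walls and at rest, the cover is shut (below 0.04 rad), and the tally lever, having been swung to its stop, is back at rest (below 0.08 rad) (x of pot0 in the frame of tray_floor between -0.072 and 0.072 m and y of pot0 in the frame of tray_floor between -0.117 and 0.117 m and z of pot0 in the frame of tray_floor between -0.01 and 0.01 m and angle between each of pot0, pot1, pot2, pot3, pot4's own z axis and vertical below 0.15 rad and x of pot1 in the frame of tray_floor between -0.072 and 0.072 m and y of pot1 in the frame of tray_floor between -0.117 and 0.117 m and z of pot1 in the frame of tray_floor between -0.01 and 0.01 m and x of pot2 in the frame of tray_floor between -0.072 and 0.072 m and y of pot2 in the frame of tray_floor between -0.117 and 0.117 m and z of pot2 in the frame of tray_floor between -0.01 and 0.01 m and x of pot3 in the frame of tray_floor between -0.072 and 0.072 m and y of pot3 in the frame of tray_floor between -0.117 and 0.117 m and z of pot3 in the frame of tray_floor between -0.01 and 0.01 m and x of pot4 in the frame of tray_floor between -0.072 and 0.072 m and y of pot4 in the frame of tray_floor between -0.117 and 0.117 m and z of pot4 in the frame of tray_floor between -0.01 and 0.01 m and value of joint cover below 0.04 rad and value of joint lever below 0.08 rad and linear speed of each of pot0, pot1, pot2, pot3, pot4 below 0.03 m/s); the robot touches nothing.
It fails at once if a glass pot is squeezed or pressed with more than 70 N by the fingers (sum of both sides) (contact force between the fingers and pot0 above 70 N or contact force between the fingers and pot1 above 70 N or contact force between the fingers and pot2 above 70 N or contact force between the fingers and pot3 above 70 N or contact force between the fingers and pot4 above 70 N).
It fails at once if a pot is dropped or thrown: it falls freely from more than about 45 mm instead of being set down ((height (world z) of pot0 above 0.03 m and linear speed of pot0 above 0.5 m/s and contact force between the fingers and pot0 below 0.2 N) or (height (world z) of pot1 above 0.03 m and linear speed of pot1 above 0.5 m/s and contact force between the fingers and pot1 below 0.2 N) or (height (world z) of pot2 above 0.03 m and linear speed of pot2 above 0.5 m/s and contact force between the fingers and pot2 below 0.2 N) or (height (world z) of pot3 above 0.03 m and linear speed of pot3 above 0.5 m/s and contact force between the fingers and pot3 below 0.2 N) or (height (world z) of pot4 above 0.03 m and linear speed of pot4 above 0.5 m/s and contact force between the fingers and pot4 below 0.2 N)).
It fails at once if the cover is slammed (closing faster than 2.5 rad/s) (velocity of joint cover below -2.5 rad/s).
It fails at once if the tally lever is swung (past 0.4 rad) while the cover is not shut (value of joint lever above 0.4 rad and value of joint cover above 0.1 rad).
It fails at once if a bystander is moved by more than 40 mm or knocked over (distance of any of herb_jar, mill, tin, kitchen_timer, sachet from where it was at the start of the episode above 0.04 m or angle between any of herb_jar, mill, tin, kitchen_timer, sachet's own z axis and vertical above 0.6 rad).
Of pot0, pot1, pot2, pot3, pot4 only 3 to 5 are there at a start; the rules pass over those that are not, and their reading is None.
At some moment in a run one of pot0, pot1, pot2, pot3, pot4 may be knocked a few centimetres aside while the robot is not near it.
It also fails if it takes over 210 s, if anything falls off the work surface, if the arm or the gripper's body presses on something with over 40 N, if the wrist force passes 120 N, or if a joint passes its speed limit or range.

## Working session

There is one attempt and no reset: what is moved stays moved. The work goes in short steps, Python scripts to look and compute and a shell command to move; the robot and the scene stay as the last step left them, time stands still between calls to the robot, and variables do not carry over. Pictures are saved under pics/ and viewed, at most 14 in all, crops included, and the job is handed in when it is done.

```bash
ls; mkdir -p pics; python3 - <<'E'
from workcell import ctrl, imaging, status
import cv2
for n in("scene","top"):
    im=imaging.camera(n);cv2.imwrite(f"pics/{n}0.png",cv2.resize(im[:,:,::-1],(768,576),interpolation=cv2.INTER_CUBIC))
    c=imaging.get_calibration(n);print(n,c)
s=status.read_state();print(s)
E
```

```text
drive.py
pics
workcell.py
scene {'camera_matrix': array([[401.25725994,   0.        , 258.17710264],
       [  0.        , 401.25725994, 192.99946181],
       [  0.        ,   0.        ,   1.        ]]), 'R': array([[-0.75351541, -0.65713041, -0.01985303],
       [-0.46964178,  0.55916754, -0.68320441],
       [ 0.46005557, -0.50548124, -0.72995725]]), 't': array([0.38835701, 0.35932951, 0.98825357])}
top {'camera_matrix': array([[423.38171117,   0.        , 257.33487621],
       [  0.        , 423.38171117, 191.87027622],
       [  0.        ,   0.        ,   1.        ]]), 'R': array([[ 0.02953806, -0.9995401 ,  0.00686291],
       [-0.99716129, -0.02994211, -0.06908569],
       [ 0.06925941, -0.00480277, -0.99758712]]), 't': array([-0.07446026,  0.57023538,  1.35807212])}
{'t': 0.1, 'q': array([-1.28572491e+00,  3.08934697e-01,  1.63508667e+00,  1.33088544e-05,
        1.19969148e+00, -6.97232001e-02]), 'qvel': array([-9.56287163e-05, -3.11632792e-03, -2.26008241e-03,  8.34706644e-05,
        1.40639412e-03, -1.67188628e-03]), 'joint_torque': array([-2.32883704e-04, -4.16407192e+01, -2.77644342e+01, -7.09761730e-05,
        4.03322600e-03,  1.37299772e-08]), 'eef_pos': array([ 0.21687444, -0.58535769,  0.23013841]), 'tcp_rot': array([[ 9.37719585e-01,  3.47392629e-01, -5.84351370e-04],
       [ 3.47393084e-01, -9.37717384e-01,  2.03811443e-03],
       [ 1.60069494e-04, -2.11417945e-03, -9.99997752e-01]]), 'contact_force': array([ 0.22689568,  0.29396682, -0.30889768]), 'wrist_torque': array([-0.04681675, -0.01554273, -0.02600392]), 'grasp_force': 0.0, 'finger_gap': 0.9995866605350306}
```

View pics/scene0.png

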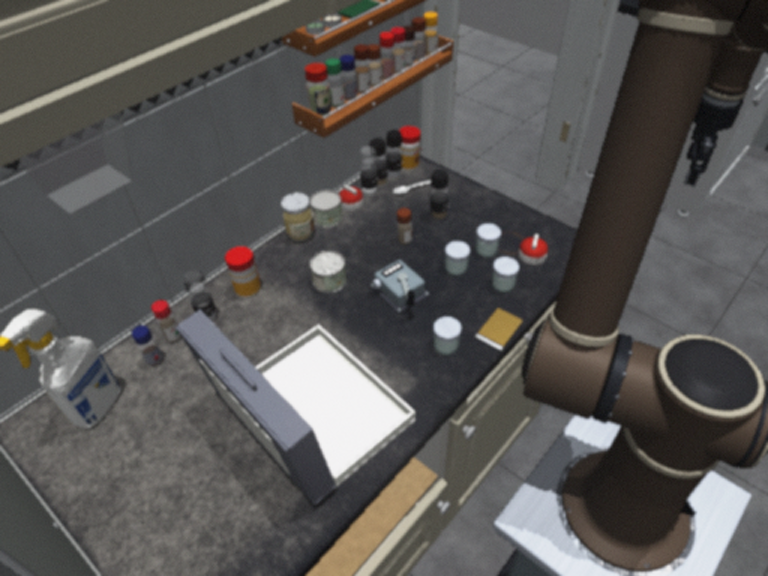

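View pics/top0.png

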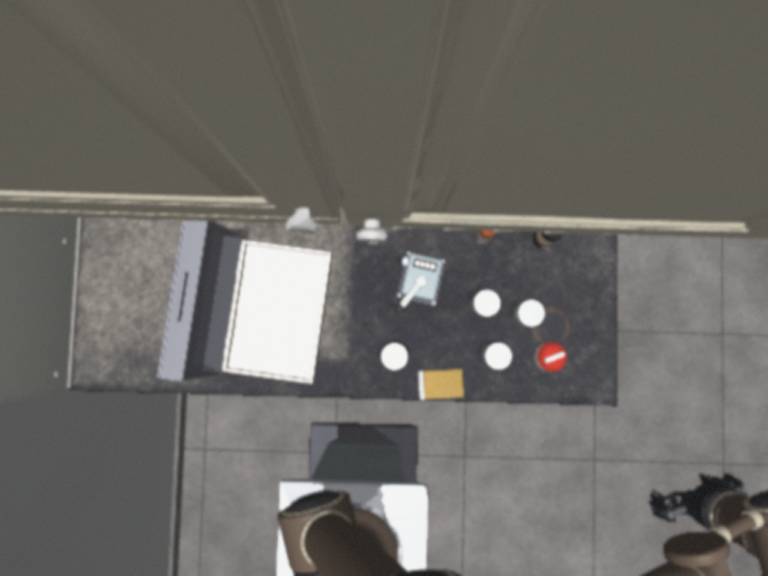

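Four pots are visible in the top view (768 px scale): (487,303), (531,313), (394,356) and (498,356). The tray is near (277,312), the tally at (423,280), the timer at (551,357) and the sachet at (441,384). The cover stands on the left.

```bash
cat > h.py <<'E'
from workcell import ctrl, imaging, status
import cv2, numpy as np
def ray(c,uv,z):
    K,R,t=c["camera_matrix"],c["R"],c["t"]
    d=R.T@np.linalg.inv(K)@np.array([uv[0],uv[1],1.]);o=-R.T@t
    return o+d*(z-o[2])/d[2]
def proj(c,X):
    p=c["camera_matrix"]@(c["R"]@np.asarray(X,float)+c["t"]);return p[:2]/p[2]
def white(im,amin,amax,s=60,v=185):
    hsv=cv2.cvtColor(im,cv2.COLOR_RGB2HSV)
    m=((hsv[...,1]<s)&(hsv[...,2]>v)).astype(np.uint8)
    n,l,st,ce=cv2.connectedComponentsWithStats(m)
    return [(ce[i],st[i],l==i) for i in range(1,n) if amin<st[i][4]<amax]
def pots(z=.06):
    im=imaging.camera("top");c=imaging.get_calibration("top")
    return [(ray(c,ce,z)[:2].round(4),st.tolist()) for ce,st,_ in white(im,120,500)]
def tool(target):
    "tool-axes shift from current measured TCP to world target"
    s=status.read_state();return (s["tcp_rot"].T@(np.array(target)-s["eef_pos"])).round(4)
def yaw():
    R=status.read_state()["tcp_rot"];return np.arctan2(R[1,1],R[0,1])
E
python3 - <<'E'
from h import *
for p in pots(): print(p)
im=imaging.camera("top");c=imaging.get_calibration("top")
for ce,st,m in white(im,2000,12000):
    print("big",st)
    r=cv2.minAreaRect(np.argwhere(m)[:,::-1].astype(np.float32));b=cv2.boxPoints(r)
    P=[ray(c,q,.032)[:2].round(4) for q in b];print(P,np.mean(P,0),[np.linalg.norm(P[i]-P[i-1]) for i in range(4)])
k=2/3
for n,uv,z in [("post?",(404,303),.084),("pivot",(421,283),.056),("tally box corners",(407,256),.046),("",(443,260),.046),("",(436,304),.046),("timer",(551,357),.04),("sachet a",(420,371),.009),("sachet b",(462,397),.009),("cover top L",(193,222),.2),("cover",(170,378),.2),("edge",(0,205),0),("tablefront",(330,390),0),("jar",(487,233),.09),("mill",(543,238),.12),("tin",(372,232),.058),("cupb",(350,215),.7)]:
    print(n,ray(c,np.array(uv)*k,z).round(3))
cv2.imwrite("pics/t1.png",cv2.resize(im[140:270,100:420,::-1],(800,325),interpolation=cv2.INTER_CUBIC))
ctrl_im=imaging.camera("wrist");cv2.imwrite("pics/w1.png",ctrl_im[:,:,::-1])
E
```

```text
(array([ 0.5852, -0.1256]), [268, 170, 26, 34, 449])
(array([ 0.5448, -0.2694]), [316, 193, 17, 18, 233])
(array([ 0.5265, -0.3636]), [346, 200, 17, 18, 237])
(array([ 0.4275, -0.0777]), [254, 229, 18, 18, 238])
(array([ 0.4343, -0.2955]), [324, 229, 17, 17, 237])
(array([0.144 , 0.1188]), [186, 321, 30, 19, 295])
(array([0.009 , 0.1399]), [184, 353, 11, 31, 196])
big [ 148  161   72   94 5265]
[array([0.3854, 0.2886]), array([0.6686, 0.2607]), array([0.646 , 0.0651]), array([0.3632, 0.0957])] [0.5158   0.177525] [np.float64(0.19417324738490627), np.float64(0.28457099289983856), np.float64(0.19690129506938242), np.float64(0.2844506987159638)]
post? [ 0.537 -0.095  0.084]
pivot [ 0.582 -0.131  0.056]
tally box corners [ 0.64  -0.1    0.046]
 [ 0.634 -0.177  0.046]
 [ 0.539 -0.165  0.046]
timer [ 0.434 -0.412  0.04 ]
sachet a [ 0.394 -0.137  0.009]
sachet b [ 0.341 -0.229  0.009]
cover top L [0.674 0.313 0.2  ]
cover [0.379 0.341 0.2  ]
edge [0.731 0.801 0.   ]
tablefront [0.347 0.058 0.   ]
jar [ 0.688 -0.263  0.09 ]
mill [ 0.676 -0.372  0.12 ]
tin [ 0.687 -0.024  0.058]
cupb [ 0.604 -0.012  0.7  ]
```

View pics/t1.png

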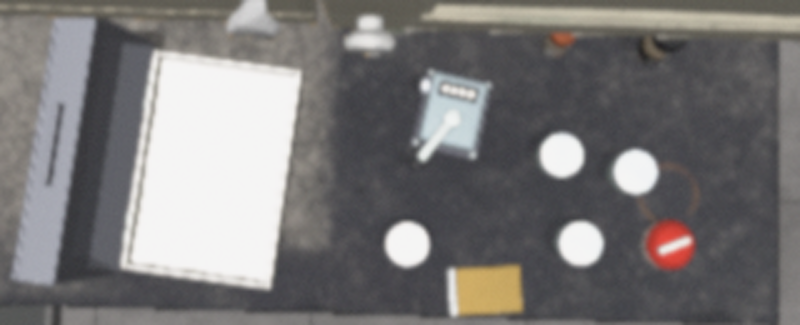

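The top view gives four pots. The tray is 194–197 × 284 mm (expected 192 × 282), centred at (0.516, 0.178) with yaw about 1.464. At crop scale 2.5 the lever post is near (420,158). I'll use one gripper orientation throughout, with the closing line along the carrier's y.

```bash
python3 - <<'E'
from h import *
print(tool([.434,-.2955,.14]), yaw(), -.107-yaw())
E
```

```text
[ 0.3043 -0.1967  0.0909] -1.2159939062395733 1.1089939062395733
```

```bash
echo '[{"aperture":1, "xyz":[0.04, -0.025, 0.01], "spin":-0.14}, {"aperture":1, "xyz":[0.08, -0.05, 0.02], "spin":-0.28}, {"aperture":1, "xyz":[0.12, -0.075, 0.03], "spin":-0.42}, {"aperture":1, "xyz":[0.16, -0.1, 0.04], "spin":-0.56}, {"aperture":1, "xyz":[0.2, -0.125, 0.05], "spin":-0.7}, {"aperture":1, "xyz":[0.24, -0.15, 0.065], "spin":-0.84}, {"aperture":1, "xyz":[0.28, -0.18, 0.08], "spin":-0.98}, {"aperture":1, "xyz":[0.304, -0.197, 0.091], "spin":-1.109}]' > path.dat && python3 drive.py path.dat 20
echo '[{"aperture":1}, {"aperture":1}]' > path.dat && python3 drive.py path.dat
python3 - <<'E'
from h import *
print(tool([.434,-.2955,.14]), yaw())
for p in pots(): print(p)
c=imaging.get_calibration("wrist");s=status.read_state()
print("cam in tool",s["tcp_rot"].T@(-c["R"].T@c["t"]-s["eef_pos"]))
cv2.imwrite("pics/w2.png",imaging.camera("wrist")[:,:,::-1])
E
```

```text
t: 1.05
eef_pos: [0.4346, -0.2928, 0.1395]
tcp_rot: [[0.1, 0.995, -0.0], [0.995, -0.1, 0.001], [0.001, -0.0, -1.0]]
contact_force: [-0.2, 0.4, -0.1]
finger_gap: 1.002
grasp_force: 0.0
t: 1.25
eef_pos: [0.4339, -0.2952, 0.14]
tcp_rot: [[0.106, 0.994, -0.001], [0.994, -0.106, -0.0], [-0.0, -0.001, -1.0]]
contact_force: [0.8, -1.0, 0.6]
finger_gap: 1.005
grasp_force: 0.0
[-0.0003  0.0001  0.    ] -0.1059636674337151
(array([0.7481, 0.5995]), [0, 128, 111, 5, 148])
(array([ 0.69  , -0.0215]), [239, 147, 17, 12, 123])
(array([ 0.5861, -0.126 ]), [268, 170, 26, 34, 465])
(array([ 0.5451, -0.2692]), [316, 193, 17, 18, 234])
(array([ 0.5287, -0.3637]), [346, 200, 17, 16, 217])
(array([ 0.4277, -0.0771]), [254, 229, 17, 17, 233])
cam in tool [ 0.08066185 -0.00084186 -0.14192101]
```

```bash
echo '[{"aperture":1, "xyz":[0, 0, 0.04]}, {"aperture":1, "xyz":[0, 0, 0.075]}, {"aperture":1, "xyz":[0, 0, 0.1]}, {"aperture":1, "xyz":[0, 0, 0.12]}, {"aperture":0.75, "xyz":[0, 0, 0.12]}, {"aperture":0.75, "xyz":[0, 0, 0.12]}, {"aperture":0.7, "xyz":[0, 0, 0.12]}]' > path.dat && python3 drive.py path.dat 20
echo '[{"aperture":0.55}, {"aperture":0.5}, {"aperture":0.5}, {"aperture":0.5}]' > path.dat && python3 drive.py path.dat 20
python3 - <<'E'
from h import *
cx,cy=np.array([.107,.994]),np.array([-.994,.107]);o=np.array([.516,.1775])
for a,b in [(-.045,.06),(-.045,-.06),(.035,.06),(.035,-.06)]: print(a,b,(o+a*cx+b*cy).round(4))
E
```

```text
t: 2.05
eef_pos: [0.4347, -0.2974, 0.0219]
tcp_rot: [[0.108, 0.994, 0.002], [0.994, -0.108, -0.002], [-0.002, 0.003, -1.0]]
contact_force: [-0.1, 0.1, 0.1]
finger_gap: 0.699
grasp_force: 0.0
t: 2.45
eef_pos: [0.4349, -0.2972, 0.0221]
tcp_rot: [[0.106, 0.994, 0.002], [0.994, -0.106, -0.003], [-0.002, 0.003, -1.0]]
contact_force: [-1.7, -1.4, 6.6]
finger_gap: 0.617
grasp_force: 21.3
-0.045 0.06 [0.4515 0.1392]
-0.045 -0.06 [0.5708 0.1264]
0.035 0.06 [0.4601 0.2187]
0.035 -0.06 [0.5794 0.2059]
```

```bash
echo '[{"aperture":0.5, "xyz":[0, 0, -0.02]}, {"aperture":0.5, "xyz":[0, 0, -0.05]}, {"aperture":0.5, "xyz":[0, 0, -0.08]}, {"aperture":0.5, "xyz":[0, 0, -0.11]}, {"aperture":0.5, "xyz":[0, 0, -0.12]}]' > path.dat && python3 drive.py path.dat 20
echo '[{"aperture":0.5, "xyz":[0.02, 0, 0]}, {"aperture":0.5, "xyz":[0.05, 0, 0]}, {"aperture":0.5, "xyz":[0.09, 0, 0]}, {"aperture":0.5, "xyz":[0.13, -0.01, 0]}, {"aperture":0.5, "xyz":[0.17, -0.01, 0]}, {"aperture":0.5, "xyz":[0.21, -0.01, 0]}, {"aperture":0.5, "xyz":[0.25, -0.015, 0]}]' > path.dat && python3 drive.py path.dat
echo '[{"aperture":0.5, "xyz":[0.04, 0, 0]}, {"aperture":0.5, "xyz":[0.08, 0, 0]}, {"aperture":0.5, "xyz":[0.12, -0.005, 0]}, {"aperture":0.5, "xyz":[0.16, -0.01, 0]}, {"aperture":0.5, "xyz":[0.2, -0.015, 0]}, {"aperture":0.5, "xyz":[0.24, -0.015, 0]}, {"aperture":0.5, "xyz":[0.26, -0.015, 0]}, {"aperture":0.5, "xyz":[0.2656, -0.015, 0]}]' > path.dat && python3 drive.py path.dat
python3 - <<'E'
from h import *
imaging.camera("top")
print(tool([.4601,.2187,.027]), yaw(), status.read_state()["finger_gap"])
cv2.imwrite("pics/s2.png",cv2.resize(imaging.camera("scene")[120:340,80:380,::-1],(750,550)))
E
```

```text
t: 2.95
eef_pos: [0.4356, -0.297, 0.1436]
tcp_rot: [[0.107, 0.994, 0.005], [0.994, -0.107, -0.004], [-0.003, 0.005, -1.0]]
contact_force: [0.5, 0.1, -0.6]
finger_gap: 0.622
grasp_force: 22.1
t: 3.65
eef_pos: [0.4451, -0.0438, 0.1395]
tcp_rot: [[0.107, 0.994, -0.0], [0.994, -0.107, 0.0], [0.0, -0.0, -1.0]]
contact_force: [-0.3, 0.4, -2.5]
finger_gap: 0.62
grasp_force: 22.1
t: 4.45
eef_pos: [0.4582, 0.2222, 0.1393]
tcp_rot: [[0.104, 0.995, -0.001], [0.995, -0.104, 0.0], [-0.0, -0.001, -1.0]]
contact_force: [-1.0, -0.3, -2.3]
finger_gap: 0.615
grasp_force: 22.1
[-0.0027  0.0023  0.1123] -0.1045619684696497 0.6184392132498715
```

View pics/s2.png

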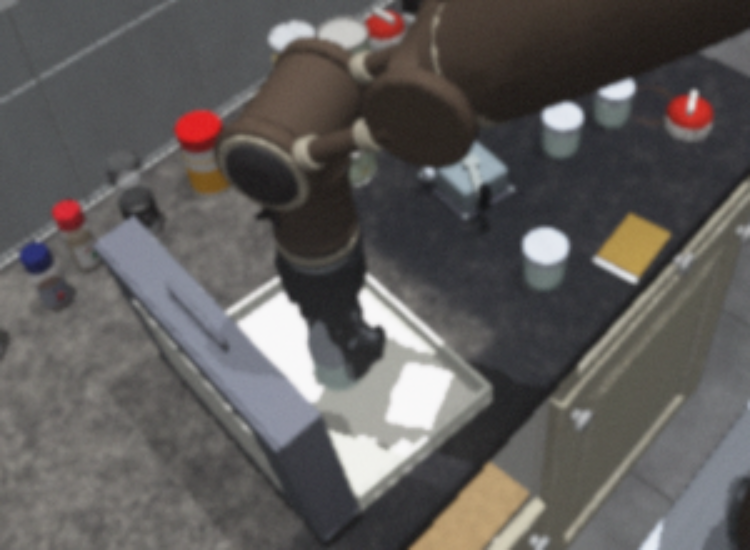

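The pot is held over the tray (crop pixel 335,375) and the hand is clear of the cover. Lowering it now.

```bash
echo '[{"aperture":0.5, "xyz":[-0.003, 0.002, 0.03]}, {"aperture":0.5, "xyz":[-0.003, 0.002, 0.06]}, {"aperture":0.5, "xyz":[-0.003, 0.002, 0.08]}, {"aperture":0.5, "xyz":[-0.003, 0.002, 0.095]}, {"aperture":0.5, "xyz":[-0.003, 0.002, 0.104]}, {"aperture":0.5, "xyz":[-0.003, 0.002, 0.108]}, {"aperture":0.5, "xyz":[-0.003, 0.002, 0.110]}, {"aperture":0.5, "xyz":[-0.003, 0.002, 0.110]}]' > path.dat && python3 drive.py path.dat
echo '[{"aperture":0.5, "xyz":[0, 0, 0.001]}, {"aperture":0.5, "xyz":[0, 0, 0.001]}, {"aperture":0.66, "xyz":[0, 0, 0.001]}, {"aperture":0.7, "xyz":[0, 0, 0.001]}, {"aperture":0.8, "xyz":[0, 0, 0.001]}, {"aperture":0.8, "xyz":[0, 0, 0.001]}, {"aperture":0.8, "xyz":[0, 0, -0.01]}]' > path.dat && python3 drive.py path.dat
echo '[{"aperture":0.8, "xyz":[0, 0, -0.03]}, {"aperture":0.8, "xyz":[0, 0, -0.07]}, {"aperture":1, "xyz":[0, 0, -0.11]}, {"aperture":1, "xyz":[-0.01, 0, -0.12]}, {"aperture":1, "xyz":[-0.03, 0, -0.12]}]' > path.dat && python3 drive.py path.dat
python3 - <<'E'
from h import *
print(tool([.4275,-.0775,.14]))
E
```

```text
t: 5.35
eef_pos: [0.4611, 0.2168, 0.0307]
tcp_rot: [[0.107, 0.994, 0.001], [0.994, -0.107, 0.0], [0.0, 0.001, -1.0]]
contact_force: [0.3, -0.4, -0.2]
finger_gap: 0.618
grasp_force: 22.1
t: 6.05
eef_pos: [0.4592, 0.2164, 0.0394]
tcp_rot: [[0.107, 0.994, -0.003], [0.994, -0.107, -0.001], [-0.002, -0.003, -1.0]]
contact_force: [-0.2, -0.1, 0.3]
finger_gap: 0.8
grasp_force: 0.0
t: 6.55
eef_pos: [0.4599, 0.1881, 0.1639]
tcp_rot: [[0.105, 0.994, 0.007], [0.994, -0.105, 0.002], [0.003, 0.007, -1.0]]
contact_force: [-0.3, -0.6, 0.2]
finger_gap: 1.001
grasp_force: 0.0
[-0.2676 -0.0044  0.023 ]
```

```bash
echo '[{"aperture":1, "xyz":[-0.04, 0, 0.01]}, {"aperture":1, "xyz":[-0.09, 0, 0.023]}, {"aperture":1, "xyz":[-0.14, 0, 0.023]}, {"aperture":1, "xyz":[-0.19, -0.004, 0.023]}, {"aperture":1, "xyz":[-0.23, -0.004, 0.023]}, {"aperture":1, "xyz":[-0.26, -0.004, 0.023]}, {"aperture":1, "xyz":[-0.2676, -0.004, 0.023]}, {"aperture":1, "xyz":[-0.2676, -0.004, 0.023]}]' > path.dat && python3 drive.py path.dat
cat >> h.py <<'E'
def wpots(z=.06):
    c=imaging.get_calibration("wrist");im=imaging.camera("wrist")
    out=[]
    for ce,st,m in white(im,1500,40000,60,150):
        cn=max(cv2.findContours(m.astype(np.uint8),0,2)[0],key=cv2.contourArea)
        (u,v),r=cv2.minEnclosingCircle(cn);a=ray(c,(u,v),z);b=ray(c,(u+r,v),z)
        out.append((a[:2].round(4),"rad",round(np.linalg.norm(a-b),4),st.tolist()))
    return im,out
E
python3 - <<'E'
from h import *
for p in pots(): print(p)
im,o=wpots();print(*o,sep="\n");cv2.imwrite("pics/w3.png",im[:,:,::-1])
print(status.read_state()["eef_pos"])
E
```

```text
t: 7.35
eef_pos: [0.4244, -0.0793, 0.1372]
tcp_rot: [[0.11, 0.994, -0.0], [0.994, -0.11, 0.0], [0.0, -0.001, -1.0]]
contact_force: [-0.1, -0.2, -0.7]
finger_gap: 1.004
grasp_force: 0.0
(array([ 0.5855, -0.1257]), [268, 170, 26, 34, 454])
(array([ 0.5446, -0.2692]), [316, 194, 17, 17, 234])
(array([ 0.5265, -0.3635]), [346, 200, 17, 18, 238])
(array([0.3222, 0.0511]), 'rad', np.float64(0.0336), [0, 0, 113, 35, 3160])
(array([0.4327, 0.0347]), 'rad', np.float64(0.0196), [220, 0, 57, 51, 1597])
(array([ 0.4263, -0.073 ]), 'rad', np.float64(0.0286), [219, 155, 77, 83, 4821])
(array([ 0.3089, -0.126 ]), 'rad', np.float64(0.0938), [0, 157, 230, 227, 23005])
(array([ 0.5732, -0.1213]), 'rad', np.float64(0.0439), [416, 190, 96, 93, 7304])
[ 0.42457776 -0.07779356  0.13709516]
```

View pics/w3.png

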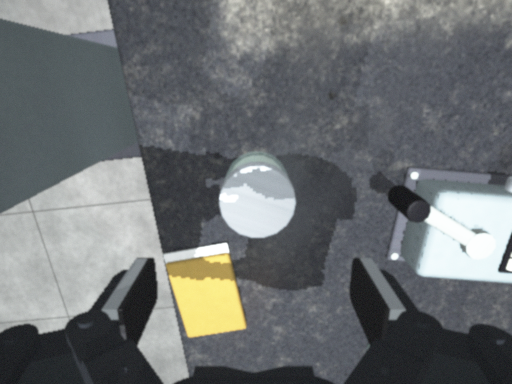

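The wrist view shows the cap centred at about (257,202), between the finger lines. The lever post top is at (402,200), clear of the right finger. Descending to grasp.

```bash
echo '[{"aperture":1, "xyz":[0.001, 0.002, 0.04]}, {"aperture":1, "xyz":[0.001, 0.003, 0.075]}, {"aperture":1, "xyz":[0.001, 0.003, 0.1]}, {"aperture":1, "xyz":[0.001, 0.003, 0.116]}, {"aperture":0.75, "xyz":[0.001, 0.003, 0.116]}, {"aperture":0.75, "xyz":[0.001, 0.003, 0.116]}, {"aperture":0.7, "xyz":[0.001, 0.003, 0.116]}]' > path.dat && python3 drive.py path.dat 20
echo '[{"aperture":0.55}, {"aperture":0.5}, {"aperture":0.5}, {"aperture":0.5}]' > path.dat && python3 drive.py path.dat 20
echo '[{"aperture":0.5, "xyz":[0, 0, -0.02]}, {"aperture":0.5, "xyz":[0, 0, -0.05]}, {"aperture":0.5, "xyz":[0, 0, -0.08]}, {"aperture":0.5, "xyz":[0, 0, -0.11]}, {"aperture":0.5, "xyz":[0, 0, -0.12]}]' > path.dat && python3 drive.py path.dat
python3 - <<'E'
from h import *
print(tool([.5794,.2059,.14]))
E
```

```text
t: 8.15
eef_pos: [0.4292, -0.0775, 0.0223]
tcp_rot: [[0.106, 0.994, 0.002], [0.994, -0.106, -0.0], [-0.0, 0.002, -1.0]]
contact_force: [-0.2, -0.1, 0.7]
finger_gap: 0.701
grasp_force: 0.0
t: 8.55
eef_pos: [0.4291, -0.0779, 0.0226]
tcp_rot: [[0.107, 0.994, 0.002], [0.994, -0.107, 0.0], [0.0, 0.002, -1.0]]
contact_force: [-1.3, 2.8, 6.3]
finger_gap: 0.62
grasp_force: 20.8
t: 9.05
eef_pos: [0.4303, -0.0787, 0.1445]
tcp_rot: [[0.107, 0.994, 0.007], [0.994, -0.107, -0.002], [-0.001, 0.007, -1.0]]
contact_force: [-0.8, 0.1, -0.8]
finger_gap: 0.621
grasp_force: 21.7
[0.2989 0.1178 0.0049]
```

```bash
echo '[{"aperture":0.5, "xyz":[0.02, 0, 0]}, {"aperture":0.5, "xyz":[0.06, 0.01, 0]}, {"aperture":0.5, "xyz":[0.1, 0.025, 0]}, {"aperture":0.5, "xyz":[0.14, 0.045, 0]}, {"aperture":0.5, "xyz":[0.18, 0.065, 0]}, {"aperture":0.5, "xyz":[0.22, 0.085, 0]}, {"aperture":0.5, "xyz":[0.26, 0.105, 0]}, {"aperture":0.5, "xyz":[0.285, 0.114, 0]}]' > path.dat && python3 drive.py path.dat
echo '[{"aperture":0.5, "xyz":[0.008, 0.004, 0]}, {"aperture":0.5, "xyz":[0.014, 0.004, 0]}, {"aperture":0.5, "xyz":[0.014, 0.004, 0]}]' > path.dat && python3 drive.py path.dat
python3 - <<'E'
from h import *
print(tool([.5794,.2059,.0285]),yaw())
E
```

```text
t: 9.85
eef_pos: [0.5731, 0.1959, 0.1402]
tcp_rot: [[0.106, 0.994, 0.001], [0.994, -0.106, 0.001], [0.001, 0.001, -1.0]]
contact_force: [0.2, -0.2, -0.1]
finger_gap: 0.621
grasp_force: 21.7
t: 10.15
eef_pos: [0.5761, 0.2064, 0.1403]
tcp_rot: [[0.107, 0.994, -0.002], [0.994, -0.107, -0.001], [-0.001, -0.002, -1.0]]
contact_force: [-1.4, -0.1, -0.8]
finger_gap: 0.624
grasp_force: 21.7
[0.     0.0036 0.1118] -0.10683545127806608
```

```bash
echo '[{"aperture":0.5, "xyz":[0, 0.003, 0.03]}, {"aperture":0.5, "xyz":[0, 0.003, 0.06]}, {"aperture":0.5, "xyz":[0, 0.003, 0.08]}, {"aperture":0.5, "xyz":[0, 0.003, 0.095]}, {"aperture":0.5, "xyz":[0, 0.003, 0.104]}, {"aperture":0.5, "xyz":[0, 0.003, 0.108]}, {"aperture":0.5, "xyz":[0, 0.003, 0.111]}, {"aperture":0.5, "xyz":[0, 0.003, 0.111]}]' > path.dat && python3 drive.py path.dat
echo '[{"aperture":0.5, "xyz":[0, 0, 0.001]}, {"aperture":0.5, "xyz":[0, 0, 0.001]}, {"aperture":0.66, "xyz":[0, 0, 0.001]}, {"aperture":0.7, "xyz":[0, 0, 0.001]}, {"aperture":0.8, "xyz":[0, 0, 0.001]}, {"aperture":0.8, "xyz":[0, 0, 0.001]}, {"aperture":0.8, "xyz":[0, 0, -0.01]}]' > path.dat && python3 drive.py path.dat
echo '[{"aperture":0.8, "xyz":[0, 0, -0.03]}, {"aperture":0.8, "xyz":[0, 0, -0.07]}, {"aperture":1, "xyz":[0, 0, -0.11]}, {"aperture":1, "xyz":[-0.02, 0, -0.12]}, {"aperture":1, "xyz":[-0.06, -0.01, -0.12]}, {"aperture":1, "xyz":[-0.11, -0.02, -0.12]}, {"aperture":1, "xyz":[-0.16, -0.03, -0.12]}, {"aperture":1, "xyz":[-0.2, -0.04, -0.12]}]' > path.dat && python3 drive.py path.dat
python3 - <<'E'
from h import *
for p in pots(): print(p)
print(tool([.5448,-.2692,.14]))
E
```

```text
t: 10.95
eef_pos: [0.5807, 0.2065, 0.0309]
tcp_rot: [[0.107, 0.994, 0.001], [0.994, -0.107, 0.0], [0.0, 0.001, -1.0]]
contact_force: [-0.1, -0.2, -1.5]
finger_gap: 0.628
grasp_force: 21.7
t: 11.65
eef_pos: [0.5786, 0.206, 0.039]
tcp_rot: [[0.107, 0.994, -0.004], [0.994, -0.107, -0.001], [-0.001, -0.004, -1.0]]
contact_force: [-1.1, -0.2, 0.4]
finger_gap: 0.805
grasp_force: 0.0
t: 12.45
eef_pos: [0.5185, 0.01, 0.1613]
tcp_rot: [[0.107, 0.994, 0.001], [0.994, -0.107, -0.001], [-0.0, 0.002, -1.0]]
contact_force: [0.4, -0.3, 1.1]
finger_gap: 1.0
grasp_force: 0.0
(array([0.748 , 0.5457]), [0, 128, 145, 6, 210])
(array([ 0.6902, -0.0213]), [239, 147, 17, 12, 127])
(array([ 0.5878, -0.1273]), [269, 170, 25, 32, 451])
(array([ 0.5449, -0.2691]), [316, 193, 17, 18, 238])
(array([ 0.5264, -0.3634]), [346, 200, 17, 18, 240])
(array([0.4326, 0.0984]), [200, 217, 13, 34, 272])
[-0.2693  0.0587  0.022 ]
```

```bash
echo '[{"aperture":1, "xyz":[-0.04, 0.01, 0]}, {"aperture":1, "xyz":[-0.09, 0.02, 0.01]}, {"aperture":1, "xyz":[-0.14, 0.03, 0.02]}, {"aperture":1, "xyz":[-0.19, 0.04, 0.022]}, {"aperture":1, "xyz":[-0.23, 0.05, 0.022]}, {"aperture":1, "xyz":[-0.26, 0.058, 0.022]}, {"aperture":1, "xyz":[-0.269, 0.0587, 0.022]}, {"aperture":1, "xyz":[-0.269, 0.0587, 0.022]}]' > path.dat && python3 drive.py path.dat
python3 - <<'E'
from h import *
for p in pots(): print(p)
im,o=wpots();print(*o,sep="\n")
print(tool([.5448,-.2692,.021]))
E
```

```text
t: 13.3
eef_pos: [0.5488, -0.2629, 0.1388]
tcp_rot: [[0.109, 0.994, 0.0], [0.994, -0.109, 0.0], [0.0, 0.0, -1.0]]
contact_force: [0.3, 0.3, -0.3]
finger_gap: 1.002
grasp_force: 0.0
(array([0.748 , 0.5984]), [0, 128, 111, 5, 162])
(array([ 0.6902, -0.0213]), [239, 147, 17, 12, 127])
(array([ 0.5846, -0.1229]), [268, 170, 23, 33, 416])
(array([ 0.5886, -0.1562]), 'rad', np.float64(0.048), [228, 0, 151, 71, 7270])
(array([ 0.5444, -0.2641]), 'rad', np.float64(0.0289), [212, 166, 76, 83, 4674])
(array([ 0.378 , -0.2795]), 'rad', np.float64(0.0619), [0, 169, 57, 164, 4581])
(array([ 0.5272, -0.3478]), 'rad', np.float64(0.0341), [205, 266, 69, 88, 4228])
[-0.0091 -0.0025  0.1173]
```

```bash
echo '[{"aperture":1, "xyz":[-0.002, -0.001, 0.04]}, {"aperture":1, "xyz":[-0.003, -0.002, 0.075]}, {"aperture":1, "xyz":[-0.003, -0.002, 0.1]}, {"aperture":1, "xyz":[-0.003, -0.002, 0.117]}, {"aperture":0.75, "xyz":[-0.003, -0.002, 0.117]}, {"aperture":0.75, "xyz":[-0.003, -0.002, 0.117]}, {"aperture":0.7, "xyz":[-0.003, -0.002, 0.117]}]' > path.dat && python3 drive.py path.dat 20
echo '[{"aperture":0.55}, {"aperture":0.5}, {"aperture":0.5}, {"aperture":0.5}]' > path.dat && python3 drive.py path.dat 20
echo '[{"aperture":0.5, "xyz":[0, 0, -0.02]}, {"aperture":0.5, "xyz":[0, 0, -0.05]}, {"aperture":0.5, "xyz":[0, 0, -0.08]}, {"aperture":0.5, "xyz":[0, 0, -0.11]}, {"aperture":0.5, "xyz":[0, 0, -0.13]}]' > path.dat && python3 drive.py path.dat
python3 - <<'E'
from h import *
print(tool([.4515,.1392,.15]))
E
```

```text
t: 14.1
eef_pos: [0.548, -0.265, 0.0231]
tcp_rot: [[0.106, 0.994, 0.003], [0.994, -0.106, -0.002], [-0.001, 0.003, -1.0]]
contact_force: [-1.2, 0.2, 0.2]
finger_gap: 0.701
grasp_force: 0.0
t: 14.5
eef_pos: [0.5479, -0.2652, 0.0234]
tcp_rot: [[0.107, 0.994, 0.003], [0.994, -0.107, -0.001], [-0.001, 0.003, -1.0]]
contact_force: [0.1, 1.6, 5.9]
finger_gap: 0.62
grasp_force: 21.3
t: 15.0
eef_pos: [0.5473, -0.2653, 0.1539]
tcp_rot: [[0.107, 0.994, 0.003], [0.994, -0.107, -0.002], [-0.001, 0.003, -1.0]]
contact_force: [-0.6, 0.8, -0.1]
finger_gap: 0.622
grasp_force: 21.7
[ 0.3919 -0.1385  0.0029]
```

```bash
echo '[{"aperture":0.5, "xyz":[0.02, -0.01, 0]}, {"aperture":0.5, "xyz":[0.055, -0.02, 0]}, {"aperture":0.5, "xyz":[0.09, -0.035, 0]}, {"aperture":0.5, "xyz":[0.13, -0.05, 0]}, {"aperture":0.5, "xyz":[0.17, -0.065, 0]}, {"aperture":0.5, "xyz":[0.21, -0.08, 0]}, {"aperture":0.5, "xyz":[0.25, -0.095, 0]}, {"aperture":0.5, "xyz":[0.29, -0.11, 0]}]' > path.dat && python3 drive.py path.dat
echo '[{"aperture":0.5, "xyz":[0.04, -0.012, 0]}, {"aperture":0.5, "xyz":[0.07, -0.02, 0]}, {"aperture":0.5, "xyz":[0.09, -0.026, 0]}, {"aperture":0.5, "xyz":[0.1, -0.028, 0]}, {"aperture":0.5, "xyz":[0.102, -0.0285, 0]}, {"aperture":0.5, "xyz":[0.102, -0.0285, 0]}]' > path.dat && python3 drive.py path.dat
python3 - <<'E'
from h import *
print(tool([.4515,.1392,.0295]),yaw())
E
```

```text
t: 15.8
eef_pos: [0.4672, 0.0368, 0.1515]
tcp_rot: [[0.108, 0.994, 0.001], [0.994, -0.108, 0.0], [0.0, 0.001, -1.0]]
contact_force: [0.4, 1.1, -1.9]
finger_gap: 0.621
grasp_force: 21.7
t: 16.4
eef_pos: [0.4507, 0.1395, 0.1513]
tcp_rot: [[0.107, 0.994, 0.0], [0.994, -0.107, -0.0], [-0.0, 0.0, -1.0]]
contact_force: [0.9, 0.2, -1.1]
finger_gap: 0.622
grasp_force: 21.7
[-0.0002  0.0008  0.1218] -0.10681548928773991
```

```bash
echo '[{"aperture":0.5, "xyz":[0, 0, 0.03]}, {"aperture":0.5, "xyz":[0, 0, 0.06]}, {"aperture":0.5, "xyz":[0, 0, 0.085]}, {"aperture":0.5, "xyz":[0, 0, 0.104]}, {"aperture":0.5, "xyz":[0, 0, 0.114]}, {"aperture":0.5, "xyz":[0, 0, 0.119]}, {"aperture":0.5, "xyz":[0, 0, 0.121]}, {"aperture":0.5, "xyz":[0, 0, 0.121]}]' > path.dat && python3 drive.py path.dat
echo '[{"aperture":0.5, "xyz":[0, 0, 0.001]}, {"aperture":0.5, "xyz":[0, 0, 0.001]}, {"aperture":0.66, "xyz":[0, 0, 0.001]}, {"aperture":0.7, "xyz":[0, 0, 0.001]}, {"aperture":0.8, "xyz":[0, 0, 0.001]}, {"aperture":0.8, "xyz":[0, 0, 0.001]}, {"aperture":0.8, "xyz":[0, 0, -0.01]}]' > path.dat && python3 drive.py path.dat
echo '[{"aperture":0.8, "xyz":[0, 0, -0.03]}, {"aperture":0.8, "xyz":[0, 0, -0.07]}, {"aperture":1, "xyz":[0, 0, -0.11]}, {"aperture":1, "xyz":[-0.02, 0, -0.12]}, {"aperture":1, "xyz":[-0.06, 0.01, -0.12]}, {"aperture":1, "xyz":[-0.11, 0.02, -0.12]}, {"aperture":1, "xyz":[-0.16, 0.03, -0.12]}, {"aperture":1, "xyz":[-0.2, 0.04, -0.12]}]' > path.dat && python3 drive.py path.dat
echo '[{"aperture":1, "xyz":[-0.05, 0.015, 0.005]}, {"aperture":1, "xyz":[-0.1, 0.03, 0.01]}, {"aperture":1, "xyz":[-0.15, 0.045, 0.015]}, {"aperture":1, "xyz":[-0.2, 0.06, 0.02]}, {"aperture":1, "xyz":[-0.23, 0.075, 0.02]}]' > path.dat && python3 drive.py path.dat
python3 - <<'E'
from h import *
for p in pots(): print(p)
print(tool([.5264,-.3634,.14]))
E
```

```text
t: 17.2
eef_pos: [0.4513, 0.1399, 0.0308]
tcp_rot: [[0.107, 0.994, 0.001], [0.994, -0.107, 0.0], [0.0, 0.001, -1.0]]
contact_force: [0.2, 0.9, -2.1]
finger_gap: 0.62
grasp_force: 21.7
t: 17.9
eef_pos: [0.449, 0.1396, 0.0395]
tcp_rot: [[0.107, 0.994, -0.003], [0.994, -0.107, -0.001], [-0.001, -0.003, -1.0]]
contact_force: [-0.8, 0.3, 0.3]
finger_gap: 0.798
grasp_force: 0.0
t: 18.7
eef_pos: [0.4689, -0.0653, 0.1614]
tcp_rot: [[0.107, 0.994, 0.001], [0.994, -0.107, -0.001], [-0.0, 0.001, -1.0]]
contact_force: [1.0, -0.0, -0.3]
finger_gap: 0.997
grasp_force: 0.0
t: 19.2
eef_pos: [0.5183, -0.3024, 0.1404]
tcp_rot: [[0.108, 0.994, -0.001], [0.994, -0.108, 0.0], [0.0, -0.001, -1.0]]
contact_force: [1.4, -0.4, 1.0]
finger_gap: 1.002
grasp_force: 0.0
(array([0.7483, 0.4796]), [0, 128, 176, 7, 279])
(array([ 0.6902, -0.0215]), [239, 147, 17, 12, 128])
(array([ 0.5877, -0.1247]), [268, 170, 26, 34, 463])
(array([0.4318, 0.3724]), [112, 205, 15, 47, 208])
[-0.0532  0.0108  0.0018]
```

```bash
echo '[{"aperture":1, "xyz":[-0.03, 0.006, 0]}, {"aperture":1, "xyz":[-0.05, 0.0108, 0.001]}, {"aperture":1, "xyz":[-0.055, 0.0108, 0.001]}, {"aperture":1, "xyz":[-0.055, 0.0108, 0.001]}]' > path.dat && python3 drive.py path.dat
python3 - <<'E'
from h import *
im,o=wpots();print(*o,sep="\n");cv2.imwrite("pics/w4.png",im[:,:,::-1])
print(status.read_state()["eef_pos"],tool([.5264,-.3634,.0215]))
E
```

```text
t: 19.65
eef_pos: [0.5235, -0.3558, 0.1396]
tcp_rot: [[0.108, 0.994, -0.0], [0.994, -0.108, 0.0], [0.0, -0.0, -1.0]]
contact_force: [0.2, -0.2, 0.3]
finger_gap: 1.004
grasp_force: 0.0
(array([ 0.3628, -0.3394]), 'rad', np.float64(0.0911), [0, 76, 78, 258, 10495])
(array([ 0.5202, -0.3582]), 'rad', np.float64(0.0328), [207, 161, 90, 86, 5123])
(array([ 0.6944, -0.4461]), 'rad', np.float64(0.032), [460, 251, 52, 77, 2017])
[ 0.5234756  -0.35494202  0.13943986] [-0.0082  0.0039  0.1179]
```

View pics/w4.png

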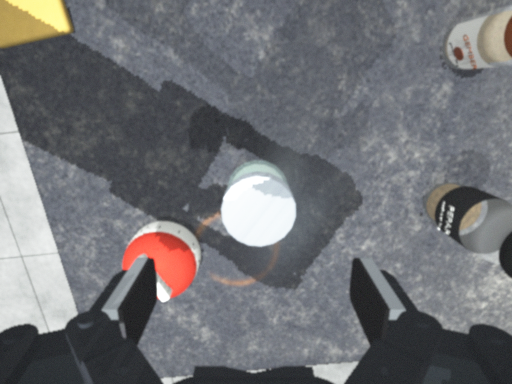

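The last pot's cap is centred at (258,210), undisturbed. The timer at (162,262) is off the finger line by about 50 mm from its centre.

```bash
echo '[{"aperture":1, "xyz":[-0.003, 0.002, 0.04]}, {"aperture":1, "xyz":[-0.005, 0.003, 0.075]}, {"aperture":1, "xyz":[-0.005, 0.003, 0.1]}, {"aperture":1, "xyz":[-0.005, 0.003, 0.1175]}, {"aperture":0.75, "xyz":[-0.005, 0.003, 0.1175]}, {"aperture":0.75, "xyz":[-0.005, 0.003, 0.1175]}, {"aperture":0.7, "xyz":[-0.005, 0.003, 0.1175]}]' > path.dat && python3 drive.py path.dat 20
echo '[{"aperture":0.55}, {"aperture":0.5}, {"aperture":0.5}, {"aperture":0.5}]' > path.dat && python3 drive.py path.dat 20
echo '[{"aperture":0.5, "xyz":[0, 0, -0.02]}, {"aperture":0.5, "xyz":[0, 0, -0.05]}, {"aperture":0.5, "xyz":[0, 0, -0.08]}, {"aperture":0.5, "xyz":[0, 0, -0.11]}, {"aperture":0.5, "xyz":[0, 0, -0.13]}]' > path.dat && python3 drive.py path.dat
python3 - <<'E'
from h import *
print(tool([.5708,.1264,.15]))
E
```

```text
t: 20.4
eef_pos: [0.5278, -0.3618, 0.0238]
tcp_rot: [[0.106, 0.994, 0.003], [0.994, -0.106, -0.002], [-0.002, 0.003, -1.0]]
contact_force: [-0.6, 0.2, 0.0]
finger_gap: 0.698
grasp_force: 0.0
t: 20.8
eef_pos: [0.5277, -0.362, 0.024]
tcp_rot: [[0.107, 0.994, 0.003], [0.994, -0.107, -0.002], [-0.002, 0.003, -1.0]]
contact_force: [-0.9, 1.3, 6.9]
finger_gap: 0.621
grasp_force: 21.6
t: 21.3
eef_pos: [0.5269, -0.3616, 0.1542]
tcp_rot: [[0.107, 0.994, 0.002], [0.994, -0.107, -0.002], [-0.001, 0.002, -1.0]]
contact_force: [-0.1, -0.2, -1.2]
finger_gap: 0.616
grasp_force: 22.0
[ 0.4899 -0.0085  0.0034]
```

```bash
echo '[{"aperture":0.5, "xyz":[0.02, 0, 0]}, {"aperture":0.5, "xyz":[0.055, 0, 0]}, {"aperture":0.5, "xyz":[0.09, 0, 0]}, {"aperture":0.5, "xyz":[0.13, 0, 0]}, {"aperture":0.5, "xyz":[0.17, 0, 0]}, {"aperture":0.5, "xyz":[0.21, -0.003, 0]}, {"aperture":0.5, "xyz":[0.25, -0.004, 0]}, {"aperture":0.5, "xyz":[0.29, -0.004, 0]}]' > path.dat && python3 drive.py path.dat
echo '[{"aperture":0.5, "xyz":[0.04, 0, 0]}, {"aperture":0.5, "xyz":[0.08, 0, 0]}, {"aperture":0.5, "xyz":[0.12, 0, 0]}, {"aperture":0.5, "xyz":[0.16, -0.002, 0]}, {"aperture":0.5, "xyz":[0.185, -0.004, 0]}, {"aperture":0.5, "xyz":[0.197, -0.0045, 0]}, {"aperture":0.5, "xyz":[0.2, -0.0045, 0]}, {"aperture":0.5, "xyz":[0.2, -0.0045, 0]}]' > path.dat && python3 drive.py path.dat
python3 - <<'E'
from h import *
print(tool([.5708,.1264,.030]),yaw())
E
```

```text
t: 22.1
eef_pos: [0.5512, -0.0693, 0.15]
tcp_rot: [[0.107, 0.994, -0.003], [0.994, -0.107, 0.001], [0.001, -0.003, -1.0]]
contact_force: [-0.3, 0.8, -1.9]
finger_gap: 0.62
grasp_force: 22.0
t: 22.9
eef_pos: [0.5694, 0.1268, 0.151]
tcp_rot: [[0.106, 0.994, -0.001], [0.994, -0.106, -0.001], [-0.001, -0.001, -1.0]]
contact_force: [0.4, 0.5, -1.7]
finger_gap: 0.618
grasp_force: 22.0
[-0.0002  0.0016  0.121 ] -0.10641136598671769
```

```bash
echo '[{"aperture":0.5, "xyz":[0, 0.001, 0.03]}, {"aperture":0.5, "xyz":[0, 0.001, 0.06]}, {"aperture":0.5, "xyz":[0, 0.001, 0.085]}, {"aperture":0.5, "xyz":[0, 0.001, 0.104]}, {"aperture":0.5, "xyz":[0, 0.001, 0.114]}, {"aperture":0.5, "xyz":[0, 0.001, 0.119]}, {"aperture":0.5, "xyz":[0, 0.001, 0.1205]}, {"aperture":0.5, "xyz":[0, 0.001, 0.1205]}]' > path.dat && python3 drive.py path.dat
echo '[{"aperture":0.5, "xyz":[0, 0, 0.001]}, {"aperture":0.5, "xyz":[0, 0, 0.001]}, {"aperture":0.66, "xyz":[0, 0, 0.001]}, {"aperture":0.7, "xyz":[0, 0, 0.001]}, {"aperture":0.8, "xyz":[0, 0, 0.001]}, {"aperture":0.8, "xyz":[0, 0, 0.001]}, {"aperture":0.8, "xyz":[0, 0, -0.01]}]' > path.dat && python3 drive.py path.dat
echo '[{"aperture":0.8, "xyz":[0, 0, -0.03]}, {"aperture":0.8, "xyz":[0, 0, -0.07]}, {"aperture":1, "xyz":[0, 0, -0.11]}, {"aperture":1, "xyz":[-0.02, 0, -0.12]}, {"aperture":1, "xyz":[-0.06, 0, -0.12]}, {"aperture":1, "xyz":[-0.11, -0.01, -0.12]}, {"aperture":1, "xyz":[-0.16, -0.02, -0.12]}, {"aperture":1, "xyz":[-0.2, -0.03, -0.12]}]' > path.dat && python3 drive.py path.dat
python3 - <<'E'
from h import *
im=imaging.camera("scene");cv2.imwrite("pics/s5.png",cv2.resize(im[120:340,80:380,::-1],(750,550)))
im=imaging.camera("top");cv2.imwrite("pics/t5.png",cv2.resize(im[130:280,100:420,::-1],(800,375)))
print(status.read_state()["eef_pos"])
E
```

```text
t: 23.7
eef_pos: [0.572, 0.1267, 0.0321]
tcp_rot: [[0.107, 0.994, 0.001], [0.994, -0.107, 0.0], [0.0, 0.001, -1.0]]
contact_force: [0.5, 0.9, -2.2]
finger_gap: 0.618
grasp_force: 22.0
t: 24.4
eef_pos: [0.5696, 0.1268, 0.0402]
tcp_rot: [[0.107, 0.994, -0.004], [0.994, -0.107, -0.001], [-0.001, -0.004, -1.0]]
contact_force: [-0.5, 1.1, 0.4]
finger_gap: 0.805
grasp_force: 0.0
t: 25.2
eef_pos: [0.5195, -0.0706, 0.1624]
tcp_rot: [[0.107, 0.994, 0.001], [0.994, -0.107, -0.001], [-0.001, 0.002, -1.0]]
contact_force: [0.1, 0.6, -0.8]
finger_gap: 1.002
grasp_force: 0.0
[ 0.51838576 -0.07289277  0.1620489 ]
```

View pics/s5.png

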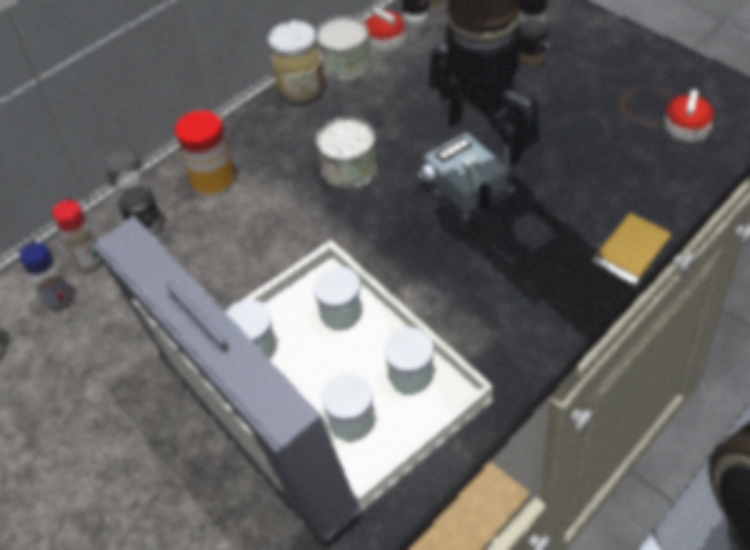

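View pics/t5.png

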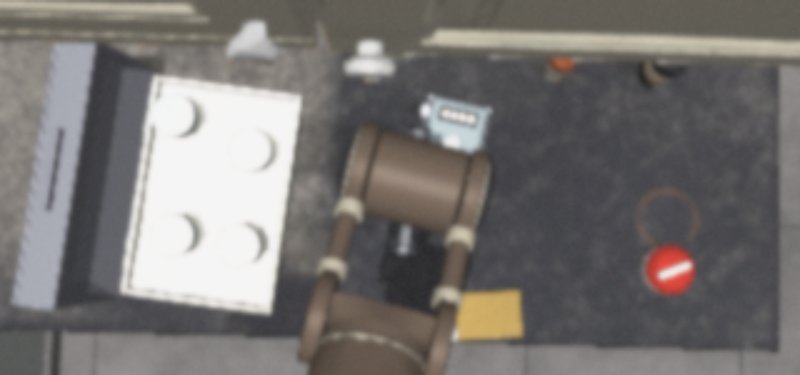

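All four pots stand in the tray (scene crop: (338,290), (250,325), (410,355), (348,405)). Next I'll check the cover's top edge before pushing it from behind.

```bash
echo '[{"aperture":0, "xyz":[0, 0, -0.03]}, {"aperture":0, "xyz":[0, 0, -0.07]}, {"aperture":0, "xyz":[0, 0, -0.11]}, {"aperture":0, "xyz":[0.03, 0, -0.123]}, {"aperture":0, "xyz":[0.08, 0, -0.123]}, {"aperture":0, "xyz":[0.12, 0, -0.123]}]' > path.dat && python3 drive.py path.dat
python3 - <<'E'
from h import *
c=imaging.get_calibration("top")
cx,cy=np.array([.107,.994]),np.array([-.994,.107]);o=np.array([.516,.1775])
h=o+.096*cx
for th in (1.66,1.73,1.8):
    for r,n in ((.206,.048),(.206,0),(0,.048)):
        s=-r*np.cos(th)+n*np.sin(th);z=.032+r*np.sin(th)+n*np.cos(th)
        p=proj(c,[*(h+s*cx),z]);print(th,r,n,round(s,3),round(z,3),"crop px",((p-[100,130])*2.5).round(0))
print(status.read_state()["eef_pos"],tool([.498,.391,.285]))
E
```

```text
t: 25.9
eef_pos: [0.5336, 0.0531, 0.2865]
tcp_rot: [[0.107, 0.994, 0.004], [0.994, -0.107, 0.001], [0.002, 0.004, -1.0]]
contact_force: [0.5, 0.4, -0.6]
finger_gap: 0.002
grasp_force: 0.0
1.66 0.206 0.048 0.066 0.233 crop px [ 33. 166.]
1.66 0.206 0 0.018 0.237 crop px [ 75. 172.]
1.66 0 0.048 0.048 0.028 crop px [100. 177.]
1.73 0.206 0.048 0.08 0.228 crop px [ 22. 164.]
1.73 0.206 0 0.033 0.235 crop px [ 62. 170.]
1.73 0 0.048 0.047 0.024 crop px [101. 177.]
1.8 0.206 0.048 0.094 0.222 crop px [ 12. 163.]
1.8 0.206 0 0.047 0.233 crop px [ 50. 168.]
1.8 0 0.048 0.047 0.021 crop px [102. 177.]
[0.53359479 0.05311621 0.2864647 ] [ 0.3321 -0.0717  0.0018]
```

The cover angle is about 1.66. I'll cross over it and come down behind.

```bash
echo '[{"aperture":0, "xyz":[0.04, -0.01, 0]}, {"aperture":0, "xyz":[0.08, -0.02, 0]}, {"aperture":0, "xyz":[0.12, -0.03, 0]}, {"aperture":0, "xyz":[0.16, -0.04, 0]}, {"aperture":0, "xyz":[0.2, -0.05, 0]}, {"aperture":0, "xyz":[0.24, -0.06, 0]}, {"aperture":0, "xyz":[0.28, -0.07, 0]}, {"aperture":0, "xyz":[0.32, -0.072, 0]}]' > path.dat && python3 drive.py path.dat
echo '[{"aperture":0, "xyz":[0.012, 0, 0]}, {"aperture":0, "xyz":[0.012, 0, 0]}, {"aperture":0, "xyz":[0.012, 0, 0.03]}, {"aperture":0, "xyz":[0.012, 0, 0.06]}, {"aperture":0, "xyz":[0.012, 0, 0.08]}, {"aperture":0, "xyz":[0.012, 0, 0.08]}]' > path.dat && python3 drive.py path.dat
python3 - <<'E'
from h import *
cv2.imwrite("pics/s6.png",cv2.resize(imaging.camera("scene")[60:340,20:380,::-1],(720,560)))
print(tool([.486+.115*.107,.277+.115*.994,.205]))
E
```

```text
t: 26.7
eef_pos: [0.4937, 0.3793, 0.2851]
tcp_rot: [[0.105, 0.994, -0.0], [0.994, -0.105, 0.001], [0.001, -0.0, -1.0]]
contact_force: [1.1, -0.1, -0.2]
finger_gap: 0.006
grasp_force: 0.0
t: 27.3
eef_pos: [0.4943, 0.3853, 0.2004]
tcp_rot: [[0.108, 0.994, -0.007], [0.994, -0.108, -0.005], [-0.006, -0.006, -1.0]]
contact_force: [-0.8, -0.0, -0.0]
finger_gap: -0.001
grasp_force: 0.0
[ 0.0052  0.0021 -0.0022]
```

View pics/s6.png

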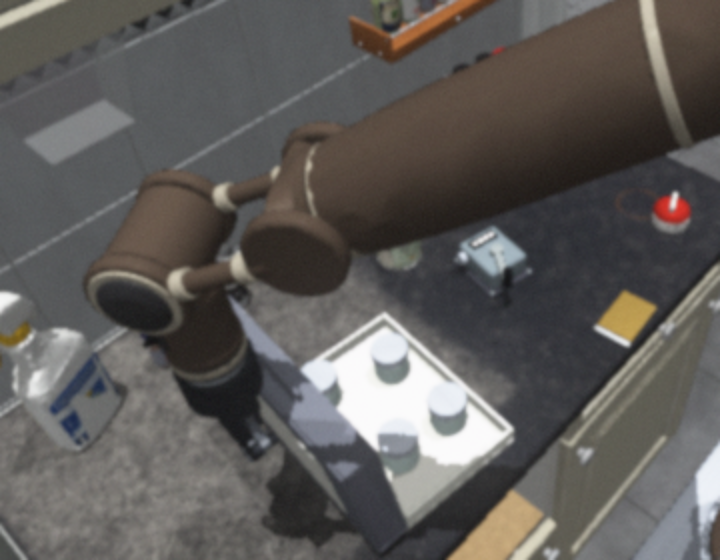

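The fingers are behind the cover (crop 260,445). Pushing it forward and down along its arc.

```bash
echo '[{"aperture":0, "xyz":[-0.02, 0, 0]}, {"aperture":0, "xyz":[-0.035, 0, 0]}, {"aperture":0, "xyz":[-0.05, 0, 0]}, {"aperture":0, "xyz":[-0.065, 0, -0.003]}, {"aperture":0, "xyz":[-0.082, 0, -0.006]}, {"aperture":0, "xyz":[-0.1, 0, -0.006]}, {"aperture":0, "xyz":[-0.118, 0, -0.006]}, {"aperture":0, "xyz":[-0.135, 0, -0.003]}]' > path.dat && python3 drive.py path.dat
echo '[{"aperture":0, "xyz":[-0.017, 0, 0.004]}, {"aperture":0, "xyz":[-0.033, 0, 0.01]}, {"aperture":0, "xyz":[-0.05, 0, 0.018]}, {"aperture":0, "xyz":[-0.064, 0, 0.027]}, {"aperture":0, "xyz":[-0.079, 0, 0.037]}]' > path.dat && python3 drive.py path.dat
python3 - <<'E'
from h import *
s=status.read_state();print(s["contact_force"])
e=s["eef_pos"]-[.486,.277,0];print("s",e[0]*.107+e[1]*.994,"z",e[2])
cv2.imwrite("pics/s7.png",cv2.resize(imaging.camera("scene")[60:340,20:380,::-1],(720,560)))
E
```

```text
t: 28.15
eef_pos: [0.4824, 0.2524, 0.2077]
tcp_rot: [[0.107, 0.994, 0.001], [0.994, -0.107, -0.0], [-0.0, 0.001, -1.0]]
contact_force: [1.3, 1.9, 3.4]
finger_gap: -0.005
grasp_force: 1.7
t: 28.65
eef_pos: [0.473, 0.1743, 0.1689]
tcp_rot: [[0.107, 0.994, -0.002], [0.994, -0.107, -0.0], [-0.0, -0.002, -1.0]]
contact_force: [0.8, 2.2, 0.5]
finger_gap: 0.003
grasp_force: 0.9
[0.78263583 2.22790701 0.51831988]
s -0.10351372514150828 z 0.16889748338095226
```

View pics/s7.png

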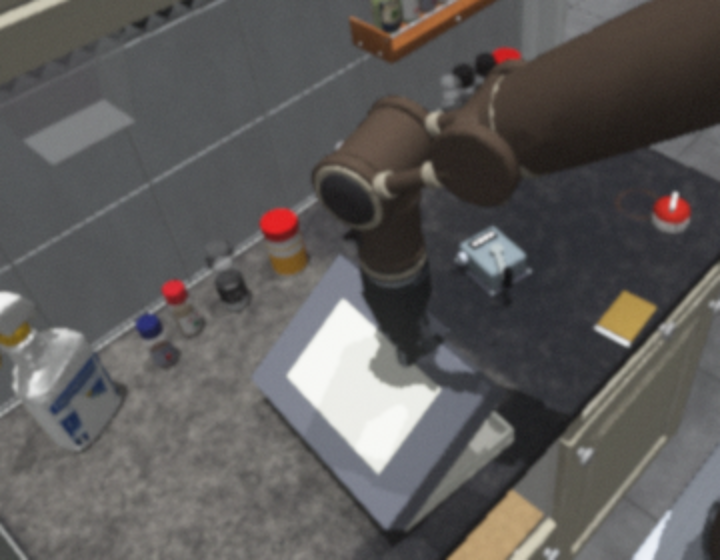

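The cover is about 0.6 rad open and following the fingertip. Continuing down.

```bash
echo '[{"aperture":0, "xyz":[-0.012, 0, 0.013]}, {"aperture":0, "xyz":[-0.024, 0, 0.027]}, {"aperture":0, "xyz":[-0.034, 0, 0.041]}, {"aperture":0, "xyz":[-0.043, 0, 0.056]}, {"aperture":0, "xyz":[-0.05, 0, 0.071]}, {"aperture":0, "xyz":[-0.055, 0, 0.082]}, {"aperture":0, "xyz":[-0.056, 0, 0.09]}, {"aperture":0, "xyz":[-0.056, 0, 0.092]}]' > path.dat && python3 drive.py path.dat
echo '[{"aperture":0, "xyz":[0, 0, 0.002]}, {"aperture":0, "xyz":[0, 0, 0.003]}, {"aperture":0, "xyz":[0, 0, 0.003]}]' > path.dat && python3 drive.py path.dat
python3 - <<'E'
from h import *
c=imaging.get_calibration("scene");cx,cy=np.array([.107,.994]),np.array([-.994,.107]);o=np.array([.516,.1775])
im=imaging.camera("scene")[:,:,::-1].copy()
for a in(-.11,.102):
    for b in(-.151,.151): cv2.circle(im,tuple(int(v) for v in proj(c,[*(o+a*cx+b*cy),.08]).round()),2,(0,0,255),1)
cv2.imwrite("pics/s8.png",cv2.resize(im[120:340,80:380],(750,550)))
E
```

```text
t: 29.5
eef_pos: [0.4666, 0.1191, 0.0798]
tcp_rot: [[0.106, 0.994, -0.006], [0.994, -0.106, -0.002], [-0.003, -0.005, -1.0]]
contact_force: [-10.4, -5.0, 32.2]
finger_gap: 0.002
grasp_force: 16.1
t: 29.8
eef_pos: [0.4667, 0.1192, 0.0797]
tcp_rot: [[0.105, 0.994, -0.006], [0.994, -0.105, -0.003], [-0.003, -0.006, -1.0]]
contact_force: [-14.7, -5.5, 39.2]
finger_gap: 0.0
grasp_force: 19.6
```

View pics/s8.png

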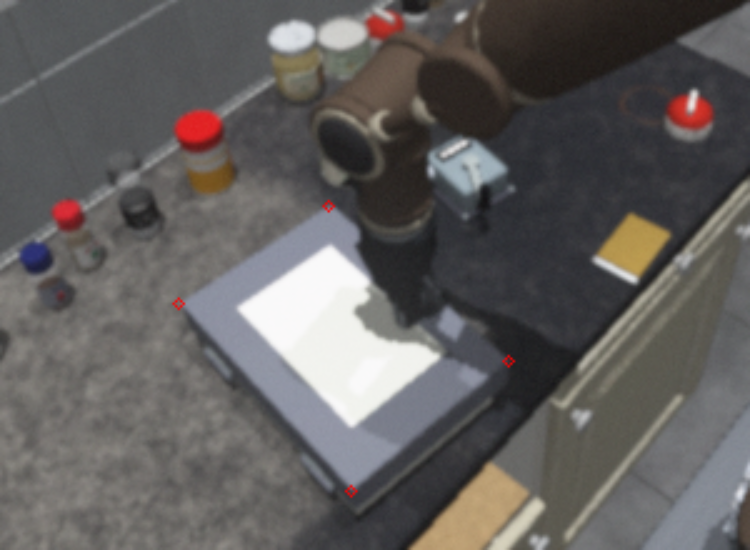

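The cover is shut: the drawn z = 80 mm corners coincide with it, and the tip stands at 79.7 mm. I'll lift off and look at the lever with the wrist camera.

```bash
echo '[{"aperture":0, "xyz":[0, 0, -0.03]}, {"aperture":0, "xyz":[0, 0, -0.08]}, {"aperture":0, "xyz":[-0.03, 0.01, -0.12]}, {"aperture":0, "xyz":[-0.08, 0.02, -0.12]}, {"aperture":0, "xyz":[-0.13, 0.035, -0.12]}, {"aperture":0, "xyz":[-0.18, 0.05, -0.12]}, {"aperture":0, "xyz":[-0.22, 0.065, -0.12]}, {"aperture":0, "xyz":[-0.24, 0.065, -0.12]}]' > path.dat && python3 drive.py path.dat
echo '[{"aperture":0}, {"aperture":0}, {"aperture":0}]' > path.dat && python3 drive.py path.dat
python3 - <<'E'
from h import *
c=imaging.get_calibration("wrist");im=imaging.camera("wrist")
cv2.imwrite("pics/w9.png",im[:,:,::-1])
np.savez("w9.npz",**c)
hsv=cv2.cvtColor(im,cv2.COLOR_RGB2HSV)
for uvz in [((256,192),.084)]: print(ray(c,*uvz))
print("expected px post",proj(c,[.518,-.092,.084]),"pivot",proj(c,[.582,-.131,.056]))
print(status.read_state()["eef_pos"])
E
```

```text
t: 30.65
eef_pos: [0.5081, -0.1294, 0.1952]
tcp_rot: [[0.109, 0.994, 0.002], [0.994, -0.109, -0.002], [-0.002, 0.002, -1.0]]
contact_force: [0.5, 0.4, 0.5]
finger_gap: -0.003
grasp_force: 0.0
t: 30.95
eef_pos: [0.5063, -0.1243, 0.1947]
tcp_rot: [[0.106, 0.994, -0.001], [0.994, -0.106, 0.001], [0.001, -0.001, -1.0]]
contact_force: [-0.2, 0.8, -0.1]
finger_gap: -0.001
grasp_force: 0.0
[ 0.50711019 -0.12684542  0.084     ]
expected px post [265.55556191 146.93713189] pivot [342.6103023  177.69036173]
[ 0.50648217 -0.12409764  0.19486719]
```

View pics/w9.png

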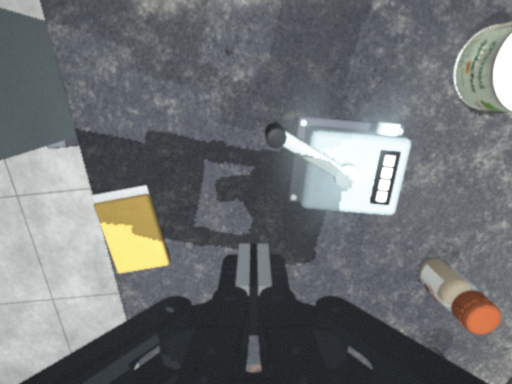

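Wrist view: the post's black top is at about (276,134), the pivot at (343,178), and the fingertips at (253,245).

```bash
python3 - <<'E'
from h import *
c=np.load("w9.npz")
p=ray(c,(276,134),.084);v=ray(c,(343,178),.056);d=(p-v)[:2]
print(p,v,np.linalg.norm(d),"angle from -x",np.arctan2(d[1],-d[0]))
print(tool([p[0]-.003,p[1]+.045,.2]))
E
```

```text
[ 0.52666695 -0.0831462   0.084     ] [ 0.58232786 -0.13131397  0.056     ] 0.07360891182834048 angle from -x 0.7133547453165692
[ 0.0873  0.0081 -0.0051]
```

The post–pivot distance is 74 mm (expected 75) and the rest angle gives tally yaw about −0.26. At the stop the post should be near (0.509, −0.145).

```bash
echo '[{"aperture":0, "xyz":[0.04, 0.004, 0]}, {"aperture":0, "xyz":[0.075, 0.008, 0]}, {"aperture":0, "xyz":[0.0873, 0.008, 0]}, {"aperture":0, "xyz":[0.0873, 0.008, 0.04]}, {"aperture":0, "xyz":[0.0873, 0.008, 0.08]}, {"aperture":0, "xyz":[0.0873, 0.008, 0.11]}, {"aperture":0, "xyz":[0.0873, 0.008, 0.132]}, {"aperture":0, "xyz":[0.0873, 0.008, 0.132]}]' > path.dat && python3 drive.py path.dat
python3 - <<'E'
from h import *
print(tool([.524,-.066,.062]),tool([.511,-.126,.062]))
E
```

```text
t: 31.8
eef_pos: [0.5203, -0.0384, 0.0599]
tcp_rot: [[0.105, 0.994, -0.008], [0.994, -0.105, 0.001], [0.0, -0.008, -1.0]]
contact_force: [-0.4, 0.1, -0.2]
finger_gap: 0.003
grasp_force: 0.0
[-0.027   0.0065 -0.0022] [-0.0881 -0.0001 -0.0021]
```

```bash
echo '[{"aperture":0, "xyz":[-0.01, 0.004, 0]}, {"aperture":0, "xyz":[-0.025, 0.006, 0]}, {"aperture":0, "xyz":[-0.04, 0.005, 0]}, {"aperture":0, "xyz":[-0.055, 0.003, 0]}, {"aperture":0, "xyz":[-0.07, 0.001, 0]}, {"aperture":0, "xyz":[-0.08, 0, 0]}, {"aperture":0, "xyz":[-0.08, 0, 0]}]' > path.dat && python3 drive.py path.dat
python3 - <<'E'
from h import *
im=imaging.camera("scene");cv2.imwrite("pics/s9.png",cv2.resize(im[140:240,200:320,::-1],(720,600),interpolation=cv2.INTER_CUBIC))
print(status.read_state()["contact_force"])
E
echo '[{"aperture":0, "xyz":[-0.004, 0, 0]}, {"aperture":0, "xyz":[-0.006, 0, 0]}, {"aperture":0, "xyz":[-0.008, 0, 0]}, {"aperture":0, "xyz":[-0.008, 0, 0]}]' > path.dat && python3 drive.py path.dat
```

```text
t: 32.5
eef_pos: [0.5164, -0.1211, 0.064]
tcp_rot: [[0.109, 0.994, 0.003], [0.994, -0.109, -0.001], [-0.0, 0.003, -1.0]]
contact_force: [1.6, 3.5, 1.6]
finger_gap: -0.0
grasp_force: 1.3
[1.68781861 2.64736116 1.91342068]
t: 32.95
eef_pos: [0.515, -0.127, 0.0633]
tcp_rot: [[0.106, 0.994, 0.0], [0.994, -0.106, -0.0], [0.0, 0.0, -1.0]]
contact_force: [1.9, 3.7, 1.6]
finger_gap: -0.001
grasp_force: 1.6
```

```bash
echo '[{"aperture":0, "xyz":[-0.003, 0, 0]}, {"aperture":0, "xyz":[-0.003, 0, 0]}, {"aperture":0, "xyz":[-0.003, 0, 0]}]' > path.dat && python3 drive.py path.dat; echo '[{"aperture":0, "xyz":[-0.003, 0, 0]}, {"aperture":0, "xyz":[-0.003, 0, 0]}, {"aperture":0, "xyz":[-0.003, 0, 0]}]' > path.dat && python3 drive.py path.dat
```

```text
t: 33.25
eef_pos: [0.5145, -0.1301, 0.0633]
tcp_rot: [[0.107, 0.994, 0.0], [0.994, -0.107, 0.0], [0.0, 0.0, -1.0]]
contact_force: [3.4, 3.7, 0.4]
finger_gap: -0.001
grasp_force: 1.8
t: 33.55
eef_pos: [0.5144, -0.1314, 0.0633]
tcp_rot: [[0.108, 0.994, 0.001], [0.994, -0.108, 0.003], [0.003, 0.0, -1.0]]
contact_force: [4.1, 8.2, 2.0]
finger_gap: -0.002
grasp_force: 4.5
```

View pics/s9.png

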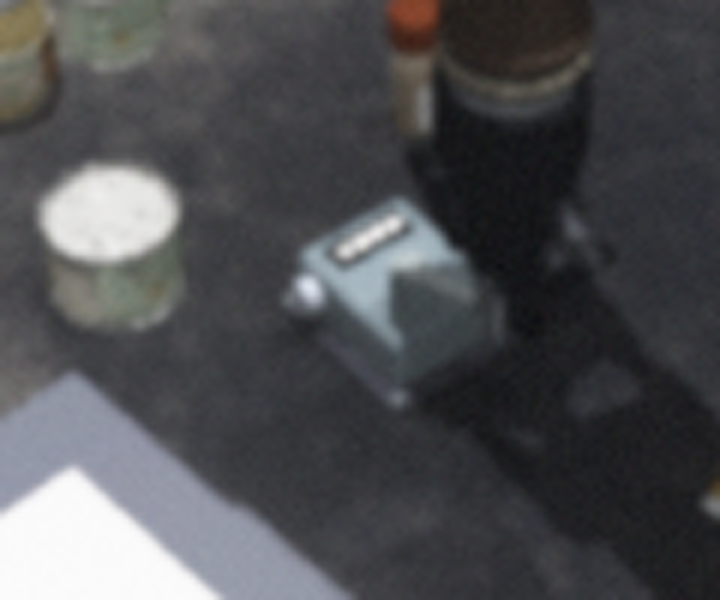

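The view shows the hand at the lever with the lever itself hidden in shadow. The force jump to 8 N with little travel indicates the stop. I'll press one more step to confirm, then retreat.

```bash
echo '[{"aperture":0, "xyz":[-0.003, 0, 0]}, {"aperture":0, "xyz":[-0.003, 0, 0]}, {"aperture":0, "xyz":[-0.003, 0, 0]}]' > path.dat && python3 drive.py path.dat; echo '[{"aperture":0, "xyz":[0.02, 0, 0]}, {"aperture":0, "xyz":[0.05, 0.003, 0]}, {"aperture":0, "xyz":[0.08, 0.005, 0]}, {"aperture":0, "xyz":[0.12, 0.005, 0]}, {"aperture":0, "xyz":[0.12, 0, -0.05]}, {"aperture":0, "xyz":[0.12, -0.03, -0.1]}, {"aperture":0, "xyz":[0.1, -0.05, -0.13]}, {"aperture":0, "xyz":[0.06, -0.055, -0.13]}]' > path.dat && python3 drive.py path.dat;echo '[{"aperture":0, "xyz":[-0.04, 0.04, 0]}, {"aperture":0, "xyz":[-0.06, 0.05, 0]}, {"aperture":0, "xyz":[-0.06, 0.05, 0]}, {"aperture":0, "xyz":[-0.06, 0.05, 0]}]' > path.dat && python3 drive.py path.dat
python3 - <<'E'
from h import *
print(status.read_state()["eef_pos"])
c=imaging.get_calibration("wrist");im=imaging.camera("wrist")
for n,X in (("post",[.5267,-.0831,.084]),):
    p=proj(c,X);print(p);im=im.copy();cv2.circle(im,tuple(int(v) for v in p),14,(255,0,0),1)
sc=imaging.camera("scene")
cv2.imwrite("pics/f.png",cv2.resize(np.hstack([im,sc])[:,:,::-1],(800,300),interpolation=cv2.INTER_AREA))
E
```

```text
t: 33.85
eef_pos: [0.5145, -0.1321, 0.0633]
tcp_rot: [[0.11, 0.994, 0.001], [0.994, -0.11, 0.007], [0.007, 0.0, -1.0]]
contact_force: [5.7, 15.8, 1.7]
finger_gap: 0.001
grasp_force: 8.0
t: 34.65
eef_pos: [0.466, -0.0706, 0.1979]
tcp_rot: [[0.102, 0.995, 0.006], [0.995, -0.102, -0.003], [-0.002, 0.006, -1.0]]
contact_force: [1.0, -0.5, -0.3]
finger_gap: 0.001
grasp_force: 0.0
t: 35.05
eef_pos: [0.5072, -0.1363, 0.1923]
tcp_rot: [[0.108, 0.994, -0.004], [0.994, -0.108, 0.0], [-0.0, -0.004, -1.0]]
contact_force: [0.4, 0.2, 0.1]
finger_gap: -0.001
grasp_force: 0.0
[ 0.50716496 -0.13625851  0.19231984]
[273.91373258 117.85434325]
```

View pics/f.png

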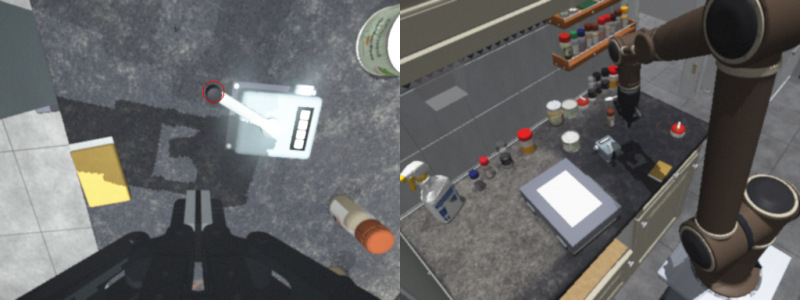

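The stop was confirmed at 16 N with no further travel. The post is back inside the rest-position circle (213,92), the cover is shut and the arm touches nothing, so I'm handing in.

```bash
python3 -c "
from workcell import ctrl, imaging, status
print(ctrl.hand_in())"
```

```text
the job is handed in; nothing more can be done
None
```

I packed all four pots upright in the tray, shut the cover gently, swung the tally lever to its stop and saw it back at rest, then handed the job in; the hand-in returned no verdict.

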